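# Shut the cabinet and wedge its friction-peg catch

### The arm

A 6-joint arm with a two-finger parallel gripper is mounted at the origin on the work surface. World frame = base frame: x ahead of the robot, y to its left, z up, the work surface at z = 0. Lengths are in m, angles in rad, forces in N, time in s.
With the tool pointing down it reaches from about 0.325 to 0.85 m from the base axis. Payload 15.5 kg.
Tool frame: the origin (TCP) lies on the mounting face of the last link; the fingertips stand 191 mm ahead of it and the grasp point (between the pads) lies 172 mm ahead of it; z points along the fingers, y is the line along which they close (so a half turn about z gives the same grasp; the last joint's range is limited). The gripper opens to 91 mm and grips with 3 to 60 N. Pads are 32 mm wide; open, the fingers measure 118 mm over their backs; the gripper's body (76 mm by 178 mm) begins 60 mm behind the grasp point.
Start: joints at [-1.319, 0.494, 1.345, -0, 1.302, -0.096], TCP at [0.213, -0.588, 0.405] pointing down, gripper open.
Joint ranges: [-2.91, 2.91], [-0.82, 2.16], [0.22, 2.67], [-1.22, 4.37], [0.12, 2.79], [-3.08, 3.08]. Speed limits (rad/s): [1.89, 1.89, 2.57, 3.01, 3.01, 3.01].

### API

Orientations are given as a rotation vector (axis times angle).
In Python, from cell import bot gives the robot as it stands. The module is installed in compiled form; this text tells all that it offers. Calls block until the motion is done:
- bot.move_ptp(position, orientation): joint-space move of the TCP to a pose.
- bot.movel(position, rotation=None, feed=0.15, guard=None): straight line of the TCP; rotation=None keeps the orientation; feed is the mean speed in m/s. With guard (N) it stops when the force on the tool has changed by that much, and returns True; else False.
- bot.move_joints(angles): joint-space move.
- bot.gripper_to(opening, f_grip=None): opening from 0.0 (shut) to 1.0 (fully open); f_grip is the grip in N (None keeps the last); returns when the fingers have stopped.
- bot.hold(seconds).
- bot.ik(position, orientation): joint angles nearest the present ones, or None.
- bot.sense(): the state.
- bot.get_image(name): name is "side" or "top" or "wrist"; returns (picture, depth): 384x512x3 uint8, red, green, blue; 384x512 float32, m along the optical axis (not along the pixel's ray), 0 where there is no reading.
- bot.get_calibration(name): a dict with "fx", "fy", "cx", "cy" (pixels), "R" (3x3) and "t" (3): a world point X has camera coordinates R X + t. Camera axes: x right, y down, z forward; pixel columns grow to the right and rows downward; lengths in m; the calibration is good to about 2 mm. A picture is of the moment at which its call begins: read the wrist's pose just before it. get_calibration takes no time and is no camera call; for the wrist camera it gives the pose at the moment of the call.
A pose or a line that the arm cannot do raises bot.PlanningError and nothing moves.
- bot.close_job(): hands the job in; it is judged then, once.
The state is a dict: "time": time; "joints": joint angles; "qd": joint speeds; "tau": joint torques, N m; "tcp_pos": TCP position; "ee_rot": TCP orientation; "force": force on the tool from outside, world axes, zero at the start; "moment": the same for the moment, N m; "width": opening from 0.0 (shut) to 1.0 (fully open); "grasp_force": force on a finger pad.
Only numpy, scipy, OpenCV 4.12 (cv2) and the standard library are available. Lean on these libraries where they do the work, as an engineer would, in place of code of your own. Each camera call takes 0.05 s, during which the arm holds its last target. There are 200 camera calls.

### The job

Push the half-open door of the small blue cabinet shut, then swing the brass catch on top of it clockwise until its arm points straight out over the front of the door, pressing its wooden peg down firmly (about 15 N) all the time you turn, so that it wedges tight in its tapered hole and holds there when you let go. Do not force it: never push down with more than 20 N; turning is what lets it sink, and rocking it a little to and fro under the same push drives it fully home. Leave everything else on the table and on the cabinet where it is.

Things in the scene. Friction and masses are not known exactly. Their poses are not given: they have to be found in the camera images.
- cabinet: Blue wall cabinet fixed on the table, 140 deep (x, with door) x 200 wide (y) x 200 mm high. Origin: centre of its underside; x runs from front to back, the front with the door looks to its -x. The shut door's outer face lies at x = -70, the front edge of the fixed top board at x = -55 mm
- door (a joint): White cabinet door, 196 wide x 196 high x 15 mm thick, top edge 198 mm above the table, hinged on the cabinet's +y side. Angle in rad: 0 shut, it starts 0.45 to 0.8 open; opening swings its free edge (-y side) out to the cabinet's -x. It moves with under 1 N at the free edge and stays where it is left
- door_handle (a point): Outer end of the steel knob on the door's outside, 35 mm out from the panel, 30 mm from the free edge and 30 mm below the door's top edge
- door_hinge (a point): Point on the vertical hinge line of the door (outer face, +y side edge of the door), at half the door's height
- catch_turn (a joint): Turn of the catch in rad: 0 to 0.12 at the start, grows clockwise seen from above; at 1.2 the arm points straight out over the front of the shut door (the cabinet's -x); stop at 1.5. Turning takes about 0.2 N m; it stays where it is left
- catch_peg: The catch: tapered wooden peg, upright in the hole of the cabinet top. Origin: on the peg's axis, 0 to 2 mm below the cabinet's top face at the start; sinks with the peg. Brass collar, 46 mm across, at z = 24 to 30 mm above the origin; on it a dark wooden wing. The brass arm runs 52 mm from the axis along the body's -x, 16 mm wide, level with the collar, with a lip reaching 24 mm lower at its end
- catch_grip (a point): Centre of the wing to grip, on the peg's axis, 47 mm above the catch's origin. Wing: 42 mm along the catch's x (the arm points to -x), 12 mm thick along y, 34 mm tall: from the collar 17 mm below this point to 17 mm above it. Fingertips can stand and press on the collar on both sides of the wing
- catch_give (a joint): How far (m) the catch's head (collar, arm and wing together) has sunk on the spring washer between it and the peg, 15 N per mm: 0 when free, 0.001 under 15 N of push down, 0.0014 under 21 N (too much); below 0 when pulled up
- catch_arm_end (a point): Outer end of the catch's arm, 49.5 mm from the peg's axis
- peg_hole (a point): Peg hole in the cabinet top, near the front corner on the cabinet's -y side (x = -30, y = -78, z = 200 mm). Friction holds the peg: straight down it sinks only under more than 18 N; turned either way it sinks 5 mm per rad under 10 N, 10 under 15 N. After 0 to 14 mm (unknown, unseen) the taper bites: 8 N per mm. Turned under push F until it sinks no more, it stays wedged with F less 3 N; it needs 9
- screw_jar: Small glass jar with a black lid on the cabinet top, 48 mm across, 55 mm tall, origin under its centre; leave alone
- hinge_a: Stainless cabinet hinge lying open on the table, 66 x 62 x 10 mm, origin under its centre; leave alone
- hinge_b: The other stainless hinge, alike; leave alone
- set_square: Small aluminium set square lying flat, stock 100 x 18 x 12 mm, blade 130 mm; leave alone
- mallet: White nylon mallet with a wooden handle, lying, head 38 x 85 mm, 220 mm long; leave alone
- red_drill: Red hand drill lying on the table, about 340 mm long, 82 mm tall; leave alone
- screwdriver: Screwdriver with a green handle, lying; leave alone

How it is judged:
By the outcome, as a careful person would: the job done as asked, in the order asked, and still so for the second after the job is handed in, with the robot touching nothing.
It also fails if it takes over 67 s, if anything falls off the work surface, if the arm or the gripper's body presses on something with over 40 N, if the wrist force passes 120 N, or if a joint passes its speed limit or range.

## Working session

There is one attempt and no reset: what is moved stays moved. The work goes in short steps, each a Python script; the robot and the scene stay as the last script left them, time stands still between calls to the robot, and variables do not carry over. Pictures are saved under pics/ and viewed, at most 10 in all, crops included, and the job is handed in when it is done.

```bash
mkdir -p pics; cat > h.py <<'E'
from cell import bot
import numpy as np, cv2
from scipy.spatial.transform import Rotation as R
def snap(n,f):
    c=bot.get_calibration(n); im,d=bot.get_image(n)
    cv2.imwrite(f'pics/{f}.png',im[:,:,::-1]); np.savez(f'pics/{f}.npz',im=im,d=d,**{k:np.array(v) for k,v in c.items()})
    return im,d,c
def cloud(f):
    z=np.load(f'pics/{f}.npz'); d=z['d']; v,u=np.mgrid[:d.shape[0],:d.shape[1]]
    P=np.stack([(u-z['cx'])/z['fx']*d,(v-z['cy'])/z['fy']*d,d],-1)
    W=(P-z['t'])@z['R']; W[d==0]=np.nan
    return W,z['im']
E
python3 - <<'E'
from h import *
a=snap('top','top0');b=snap('side','side0')
cv2.imwrite('pics/both.png',cv2.resize(np.hstack([a[0],b[0]])[:,:,::-1],(800,300)))
s=bot.sense();print(s['time'],s['force'],s['ee_rot'],s['width'])
E
```

```text
0.1 [ 1.24443158  0.3632682  -0.62346119] [-3.09313307e+00 -5.43333659e-01  1.33901951e-04] 0.9997276811618017
```

View pics/top0.png

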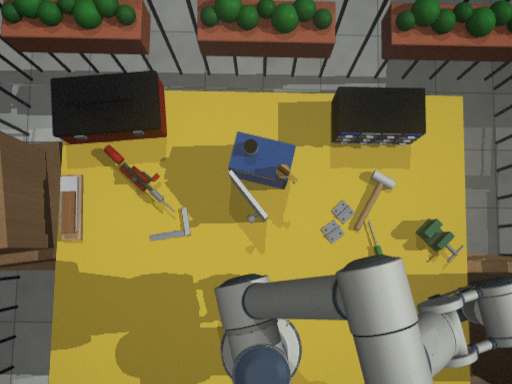

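View pics/side0.png

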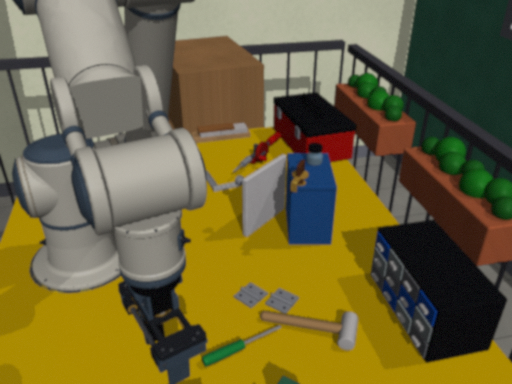

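The top picture shows the cabinet top around (262,160), the open door from its hinge (231,172) to its free edge (266,218), the catch at (284,171) and the jar at (251,146). I'll fit the geometry from depth.

```bash
cat > loc.py <<'E'
from h import *
W,im=cloud('top0'); z=W[...,2]; f=im.astype(int)
reg=np.zeros(z.shape,bool); reg[125:230,220:305]=1
blue=reg&(f[...,2]>f[...,0]+40)&(abs(z-.2)<.008)
p=W[blue][:,:2].astype(np.float32); r=cv2.minAreaRect(p); print('blue',len(p),r,cv2.boxPoints(r).tolist(),np.median(W[blue][:,2]))
wh=reg&(f.min(-1)>130)&(abs(z-.198)<.01); p=W[wh][:,:2].astype(np.float32); print('door',len(p),cv2.boxPoints(cv2.minAreaRect(p)).tolist())
hi=reg&(z>.215)&(z<.27); hi[:,:268]=0
for k in np.argwhere(hi): print(k, np.round(W[tuple(k)],3), im[tuple(k)])
E
python3 loc.py
```

```text
blue 1558 ((0.6618925929069519, 0.00718216598033905), (0.19815491139888763, 0.12204554677009583), 77.71308135986328) [[0.5811831951141357, -0.07663974165916443], [0.7004331350326538, -0.10261192917823792], [0.7426019906997681, 0.09100407361984253], [0.62335205078125, 0.11697626113891602]] 0.199521214390518
door 258 [[0.4371919333934784, 0.022307366132736206], [0.4675707519054413, -0.014597654342651367], [0.6164678335189819, 0.10796883702278137], [0.586089015007019, 0.14487385749816895]]
[164 279] [ 0.625 -0.047  0.262] [ 64  73 101]
[164 280] [ 0.629 -0.052  0.236] [ 78  84 103]
[164 281] [ 0.631 -0.055  0.228] [123 110 104]
[164 282] [ 0.631 -0.058  0.227] [128 115 105]
[164 283] [ 0.632 -0.062  0.223] [127 114 103]
[164 284] [ 0.631 -0.065  0.229] [130 115 103]
[164 285] [ 0.631 -0.068  0.228] [113 110 109]
[165 278] [ 0.622 -0.044  0.26 ] [58 68 88]
[165 279] [ 0.622 -0.048  0.258] [81 64 56]
[165 280] [ 0.621 -0.05   0.266] [87 69 52]
[165 281] [ 0.621 -0.054  0.263] [134 108  64]
[165 282] [ 0.627 -0.058  0.23 ] [159 131  72]
[165 283] [ 0.628 -0.062  0.229] [166 138  77]
[165 2
[... 8072 characters left out ...]
 290] [ 0.582 -0.085  0.23 ] [147 124  65]
[179 291] [ 0.583 -0.088  0.225] [161 137  74]
[179 292] [ 0.583 -0.091  0.229] [160 133  71]
[179 293] [ 0.583 -0.094  0.23 ] [161 132  74]
[179 294] [ 0.583 -0.098  0.227] [159 132  72]
[179 295] [ 0.582 -0.1    0.234] [166 140  80]
[179 296] [ 0.582 -0.104  0.235] [167 145  81]
[180 291] [ 0.579 -0.088  0.229] [152 132  65]
[180 292] [ 0.579 -0.091  0.231] [165 137  75]
[180 293] [ 0.58  -0.094  0.228] [163 134  75]
[180 294] [ 0.58  -0.098  0.227] [163 137  76]
[180 295] [ 0.58  -0.101  0.228] [170 150  86]
[181 293] [ 0.576 -0.095  0.227] [147 124  69]
[181 294] [ 0.577 -0.098  0.227] [165 141  76]
[182 294] [ 0.575 -0.098  0.218] [144 122  64]
```

```bash
cat >> h.py <<'E'
yaw=np.radians(-12.29); e=np.array([np.cos(yaw),np.sin(yaw),0]); n=np.array([-np.sin(yaw),np.cos(yaw),0])
O=np.array([.6546,.0088,0])
def cab(x,y,z): return O+x*e+y*n+np.array([0,0,z])
def down(a):   # tool pointing down, closing axis (tool y) at world angle a
    y=np.array([np.cos(a),np.sin(a),0]); z=np.array([0,0,-1.]); return R.from_matrix(np.stack([np.cross(y,z),y,z],1)).as_rotvec()
E
python3 - <<'E'
from h import *
for a in (yaw,yaw+np.pi): print('door',bot.ik(cab(-.0835,-.002,.371),down(a)))
arm0=yaw+np.pi+1.14
for k in (-1,1):
  for t in (0,-.6,-1.14,-1.45):
    print('catch',k,t,bot.ik(cab(-.03,-.078,.225+.191),down(arm0+t+k*np.pi/2)))
W,im=cloud('top0');z=W[...,2];m=np.zeros(z.shape,bool);m[135:160,238:266]=1;m&=(z>.235)&(z<.27);print('jar',np.median(W[m],0),W[m].min(0),W[m].max(0))
E
```

```text
door [-6.12104415e-02  4.56171274e-01  1.51861404e+00 -4.44089210e-16
  1.16680734e+00  1.53290524e-01]
door [-6.12104415e-02  4.56171274e-01  1.51861404e+00 -4.44089210e-16
  1.16680734e+00 -2.98830213e+00]
catch -1 0 [-1.97508432e-01  4.64528834e-01  1.36491273e+00 -4.44089210e-16
  1.31215108e+00 -2.69380379e+00]
catch -1 -0.6 [-1.97508432e-01  4.64528834e-01  1.36491273e+00 -4.44089210e-16
  1.31215108e+00 -2.09380379e+00]
catch -1 -1.14 [-1.97508432e-01  4.64528834e-01  1.36491273e+00 -4.44089210e-16
  1.31215108e+00 -1.55380379e+00]
catch -1 -1.45 [-1.97508432e-01  4.64528834e-01  1.36491273e+00 -4.44089210e-16
  1.31215108e+00 -1.24380379e+00]
catch 1 0 [-1.97508432e-01  4.64528834e-01  1.36491273e+00 -8.88178420e-16
  1.31215108e+00  4.47788860e-01]
catch 1 -0.6 [-1.97508432e-01  4.64528834e-01  1.36491273e+00 -8.88178420e-16
  1.31215108e+00  1.04778886e+00]
catch 1 -1.14 [-1.97508432e-01  4.64528834e-01  1.36491273e+00 -8.88178420e-16
  1.31215108e+00  1.58778886e+00]
catch 1 -1.45 [-1.97508432e-01  4.64528834e-01  1.36491273e+00 -4.44089210e-16
  1.31215108e+00  1.89778886e+00]
jar [0.68493257 0.04524144 0.25448849] [0.66551639 0.0261504  0.23657434] [0.7061884  0.06448872 0.26424283]
```

```bash
python3 - <<'E'
from h import *
rot=down(yaw); s=.11; zt=.183+.191
th=.667; hg=cab(-.07,.098,0)
d=-n*np.cos(th)-e*np.sin(th); nm=-e*np.cos(th)+n*np.sin(th)
A=hg+s*d+.045*nm; A[2]=zt
B=cab(-.0835+.012,.098-s,zt)
p=bot.sense()['tcp_pos']
bot.movel([p[0],p[1],.50],feed=.3)
bot.move_ptp([A[0],A[1],.50],rot)
bot.gripper_to(0.)
bot.movel(A,feed=.25)
g=bot.movel(B,feed=.06,guard=7)
s_=bot.sense();print(g,s_['time'],s_['tcp_pos'],B,s_['force'])
snap('top','top1')
C=s_['tcp_pos']-.06*e; bot.movel(C,feed=.2); bot.movel([C[0],C[1],.50],feed=.3)
bot.gripper_to(.45)
Q=cab(-.03,-.078,.46+.0); bot.move_ptp(Q-.06*e+.0*n,down(yaw+np.pi+1.14+np.pi/2))
a=snap('wrist','w1'); snap('top','top2')
t=cv2.imread('pics/top2.png')
cv2.imwrite('pics/v1.png',np.hstack([cv2.resize(a[0][:,:,::-1],(400,300)),cv2.resize(t[120:240,200:360],(400,300))]))
print(bot.sense()['time'],bot.sense()['force'])
E
```

```text
True 6.7333 [0.5755912  0.01744037 0.373455  ] [0.58218427 0.01229449 0.374     ] [0.06318974 0.62427082 0.40069359]
9.1417 [-0.62980361  0.92560641  0.62072348]
```

View pics/v1.png

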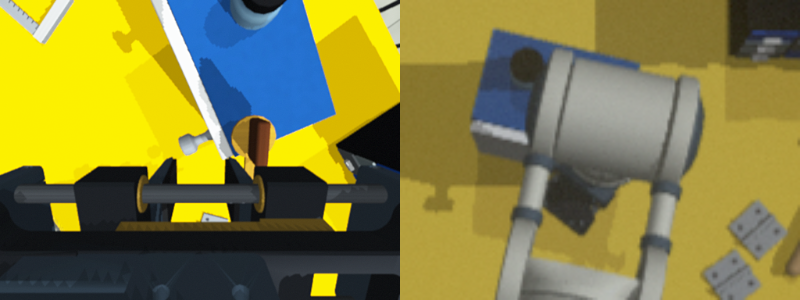

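The wrist view shows the door's white edge flush along the blue top, the catch wing at (255,145) and the jar at (255,8). Next I'll check the door angle and the catch pose numerically.

```bash
python3 - <<'E'
from h import *
W,im=cloud('w1'); f=im.astype(int); 
C=np.stack([(W-O)@e,(W-O)@n,W[...,2]],-1); z=C[...,2]
v,u=np.mgrid[:384,:512]
wh=(f.min(-1)>150)&(abs(z-.198)<.012)&(v<200)&(u>190)&(u<330)
for lo in np.arange(-.1,.1,.025):
    q=C[wh&(C[...,1]>lo)&(C[...,1]<lo+.025)]
    if len(q)>5: print('door y',round(lo,3),np.round(np.percentile(q[:,0],[5,50,95]),4),len(q))
bl=(f[...,2]>f[...,0]+40)&(abs(z-.2)<.01); q=C[bl]; print('top',np.percentile(q,[1,50,99],axis=0).round(4))
wing=(z>.252)&(z<.28)&(abs(C[...,0]+.03)<.05)&(abs(C[...,1]+.078)<.05)
q=C[wing]; print('wing',len(q),q.mean(0),cv2.minAreaRect(q[:,:2].astype(np.float32)),np.median(q[:,2]))
col=(z>.218)&(z<.238)&(abs(C[...,0]+.03)<.03)&(abs(C[...,1]+.078)<.03); q=C[col]; print('collar',len(q),cv2.minEnclosingCircle(q[:,:2].astype(np.float32)),np.median(q[:,2]))
E
```

```text
door y -0.1 [-0.0682 -0.0617 -0.056 ] 291
door y -0.075 [-0.0684 -0.062  -0.0557] 411
door y -0.05 [-0.0682 -0.0617 -0.0552] 455
door y -0.025 [-0.068  -0.0615 -0.0551] 487
door y -0.0 [-0.0679 -0.0612 -0.0545] 538
door y 0.025 [-0.0677 -0.061  -0.0543] 577
door y 0.05 [-0.0674 -0.0608 -0.0542] 617
door y 0.075 [-0.0673 -0.0616 -0.0544] 298
top [[-0.0528 -0.0963  0.1981]
 [ 0.0044 -0.0136  0.1997]
 [ 0.0689  0.0715  0.2016]]
wing 1311 [-0.03333806 -0.07505729  0.26310994] ((-0.044048137962818146, -0.07622064650058746), (0.05266566202044487, 0.04003524407744408), 65.33226776123047) 0.26296897407862113
collar 1467 ((-0.03303159028291702, -0.08285348862409592), 0.029632888734340668) 0.22936678336709443
```

```bash
python3 - <<'E'
from h import *
W,im=cloud('w1'); f=im.astype(int)
C=np.stack([(W-O)@e,(W-O)@n,W[...,2]],-1); z=C[...,2]; v,u=np.mgrid[:384,:512]
m=(z>.257)&(z<.27)&(u>300)&(u<355)&(v>140)&(f[...,0]>f[...,2]+20)
q=C[m]; r=cv2.minAreaRect(q[:,:2].astype(np.float32)); c,ev=np.linalg.eigh(np.cov(q[:,:2].T)); d=ev[:,1]
print(len(q),v[m].min(),v[m].max(),u[m].min(),u[m].max(),r,np.degrees(np.arctan2(d[1],d[0])),np.median(q[:,2]))
E
```

```text
1059 154 211 325 345 ((-0.028828926384449005, -0.07617388665676117), (0.039823733270168304, 0.012554989196360111), 65.8757553100586) 65.76721716681416 0.2629544813303552
```

The wing is at cabinet (-0.029, -0.077) with its top at z 0.263, and the arm needs 1.148 rad more to point straight out. I'll grip it and do a first press with a few turn steps.

```bash
cat >> h.py <<'E'
import json
a0=yaw+np.pi+1.148+np.pi/2   # tool angle at start; turned by t (clockwise) -> a0-t
def F(k=3):
    out=[]
    for _ in range(k): bot.hold(.01); out.append(bot.sense()['force'])
    return np.mean(out,0)
E
python3 - <<'E'
from h import *
P=cab(-.029,-.077,0); rot=down(a0)
bot.move_ptp([P[0],P[1],.46],rot)
bot.movel([P[0],P[1],.2305+.191],feed=.1,guard=6)
bot.hold(.2); b=F(6); print('bias',b,bot.sense()['tcp_pos'])
bot.gripper_to(.0,f_grip=25); bot.hold(.1)
s=bot.sense(); print('gripped',F(6)-b,s['width']*91,s['grasp_force'],s['tcp_pos'],s['moment'],s['time'])
z=s['tcp_pos'][2]
for i in range(8):
    z-=.0003; t=bot.sense()['time']; bot.movel([P[0],P[1],z],feed=.02); f=F()-b
    print(i,round(z,5),bot.sense()['tcp_pos'][2].round(5),f.round(2),bot.sense()['time']-t)
    if f[2]>9: break
json.dump(dict(b=b.tolist(),p=[P[0],P[1],z],t=0.,a0=0),open('st.json','w'))
E
```

```text
bias [-1.15436137  0.72838837  9.2112539 ] [ 0.60882929 -0.05971768  0.41967281]
gripped [ 4.04253166 -2.75257385 -2.24275139] 11.656961700542784 27.26926378905773 [ 0.60931043 -0.06000878  0.41989318] [-0.52575559 -0.68979998  0.07538829] 10.8667
0 0.41959 0.42012 [ 3.27 -2.38 -4.99] 0.27500000000000036
1 0.41929 0.41988 [ 2.09 -1.51 -1.56] 0.2749999999999986
2 0.41899 0.41972 [ 1.61 -1.82  0.1 ] 0.27500000000000036
3 0.41869 0.41954 [ 0.74 -1.58  2.57] 0.27500000000000036
4 0.41839 0.41929 [ 0.92 -1.37  2.34] 0.27500000000000036
5 0.41809 0.41899 [ 0.61 -1.22  3.33] 0.27500000000000036
6 0.41779 0.4187 [ 0.27 -1.1   2.78] 0.2749999999999986
7 0.41749 0.41839 [ 0.91 -1.16  3.43] 0.27500000000000036
```

```bash
cat >> h.py <<'E'
B0=np.array([-.3,.6,.3])   # free-air reading
E
python3 - <<'E'
from h import *
S=json.load(open('st.json')); p=S['p']
a=snap('wrist','w2')
print(F()-B0, bot.sense()['grasp_force'],bot.sense()['width']*91)
for i in range(6):
    p[2]-=.0002; bot.movel(p,feed=.02); f=F()-B0
    print(i,round(p[2],5),bot.sense()['tcp_pos'].round(5),f.round(2),bot.sense()['moment'].round(2))
    if f[2]>14: break
json.dump(S,open('st.json','w'))
W,im=cloud('w2'); f=im.astype(int)
C=np.stack([(W-O)@e,(W-O)@n,W[...,2]],-1); z=C[...,2]
m=(z>.25)&(z<.27)&(abs(C[...,0]+.029)<.012)&(abs(C[...,1]+.077)<.02); print(m.sum(),np.median(z[m]) if m.any() else 0)
print(bot.sense()['time'])
E
```

```text
[-0.15299688 -1.46637554 11.67727805] 27.52234067345853 11.915200258257999
0 0.41729 [ 0.60985 -0.06021  0.41819] [ 0.07 -1.13 11.18] [-0.19  0.02 -0.03]
1 0.41709 [ 0.60984 -0.06021  0.41799] [-0.6  -1.73 12.71] [-0.14  0.04 -0.  ]
2 0.41689 [ 0.60986 -0.06021  0.41779] [-0.73 -1.5  12.92] [-0.17  0.07 -0.01]
3 0.41669 [ 0.60985 -0.06021  0.41761] [-0.39 -1.55 12.59] [-0.18  0.11  0.02]
4 0.41649 [ 0.60983 -0.06019  0.4174 ] [-0.35 -0.93 11.9 ] [-0.16  0.07  0.02]
5 0.41629 [ 0.60985 -0.06022  0.41719] [-0.53 -1.07 12.06] [-0.23  0.05 -0.04]
1036 0.260645214408706
14.8417
```

View pics/w2.png

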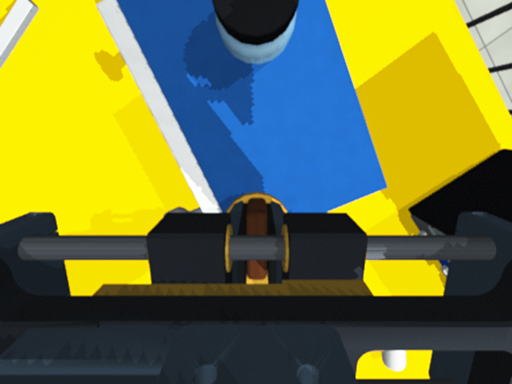

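The wrist view shows the wing at (257,238) held centrally between the pads over the collar (255,205). The force stays at about 12 N while the tool sinks, so either the pads are slipping on the wing or the peg is sinking. A side-camera comparison will tell which.

```bash
python3 - <<'E'
from h import *
snap('side','side1'); print(bot.sense()['time'])
A=cv2.imread('pics/side0.png')[145:215,270:340];B=cv2.imread('pics/side1.png')[145:215,270:340]
cv2.imwrite('pics/v2.png',cv2.resize(np.hstack([A,B]),None,fx=5.7,fy=5.7,interpolation=cv2.INTER_CUBIC))
c=np.load('pics/side1.npz'); 
for zz in (.222,.226,.229):
    X=np.array([.58,-.098,zz]); q=c['R']@X+c['t']; print(zz,q[0]/q[2]*c['fx']+c['cx'],q[1]/q[2]*c['fy']+c['cy'])
for f in ('side0','side1'):
    W,im=cloud(f); g=im.astype(int); C=np.stack([(W-O)@e,(W-O)@n,W[...,2]],-1)
    br=(g[...,0]>g[...,2]+35)&(C[...,2]>.19)&(C[...,2]<.24)&(abs(C[...,0]+.045)<.03)&(C[...,1]<-.092)&(C[...,1]>-.14)
    q=C[br]; print(f,len(q),np.percentile(q,[3,25,50,75,97],axis=0).round(4).tolist())
    v,u=np.nonzero(br); print(u.min(),u.max(),v.min(),v.max(),v.mean())
E
```

```text
14.8917
0.222 293.6013915002087 184.32583293577704
0.226 293.6601744346949 183.0445058059299
0.229 293.70438592628057 182.08080121862315
side0 113 [[-0.0569, -0.1284, 0.2077], [-0.0516, -0.1229, 0.22], [-0.046, -0.1181, 0.23], [-0.038, -0.0984, 0.2322], [-0.0217, -0.0932, 0.2384]]
291 305 174 190 181.39823008849558
side1 113 [[-0.0569, -0.1273, 0.2025], [-0.0514, -0.1227, 0.2176], [-0.0463, -0.1171, 0.2266], [-0.0377, -0.0994, 0.2285], [-0.0204, -0.0931, 0.2339]]
291 306 175 192 182.61061946902655
```

View pics/v2.png

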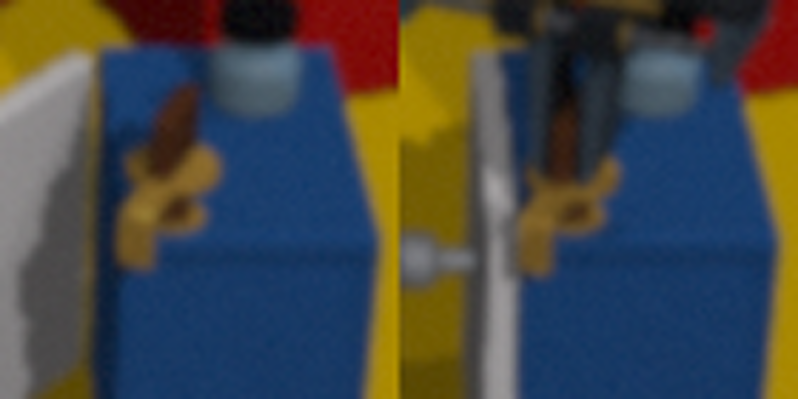

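```bash
python3 - <<'E'
from h import *
S=json.load(open('st.json')); p=S['p']
bot.hold(.2); print('held',(F()-B0).round(2),bot.sense()['tcp_pos'].round(5))
for i in range(5):
    p[2]+=.0003; bot.movel(p,feed=.02); print(round(p[2],5),bot.sense()['tcp_pos'][2].round(5),(F()).round(2))
bot.gripper_to(.3); p[2]+=.004; bot.movel(p,feed=.05); bot.hold(.1)
print('air',F(6).round(2),p[2],bot.sense()['tcp_pos'].round(5),bot.sense()['time'])
json.dump(S,open('st.json','w'))
E
```

```text
held [-0.06 -1.74 11.7 ] [ 0.60984 -0.06019  0.41721]
0.41659 0.41733 [-0.08 -0.61 10.39]
0.41689 0.4175 [ 0.71 -1.09  9.22]
0.41719 0.41765 [ 1.39 -1.42  6.84]
0.41749 0.41774 [ 2.08 -1.27  5.8 ]
0.41779 0.41785 [ 3.71 -1.39  3.93]
air [-0.09  0.14 -0.13] 0.4217931786853689 [ 0.60977 -0.06025  0.42151] 17.3417
```

```bash
cat > turn.py <<'E'
from h import *
import sys
def run(targets,step=.025,Ft=15.5,k=.00005,ff=.004,tmax=60,verbose=4):
    S=json.load(open('st.json')); p=np.array(S['p']); t=S['t']; i=0
    for tgt in targets:
        while abs(tgt-t)>1e-6:
            f=F(2); d=np.clip(tgt-t,-step,step); t+=d
            p[2]-=np.clip(ff*abs(d)+k*(Ft-f[2]),-.0006,.0004)
            if np.hypot(f[0],f[1])>3: p[:2]+=f[:2]*.00002
            bot.movel(p,rotation=down(a0-t),feed=.02); i+=1
            S.update(p=p.tolist(),t=float(t)); json.dump(S,open('st.json','w'))
            f=F(2); s=bot.sense()
            if i%verbose==0 or f[2]>18: print(round(t,3),p[2].round(5),s['tcp_pos'][2].round(5),f.round(1),s['moment'][2].round(2),round(s['time'],1))
            if f[2]>18.5: p[2]+=.0003; bot.movel(p,feed=.02); print('backed off')
            if s['time']>tmax: return
def press(Ft):
    S=json.load(open('st.json')); p=np.array(S['p'])
    for i in range(14):
        f=F(2)
        if f[2]>Ft: break
        p[2]-=.0003 if f[2]<9 else .00015; bot.movel(p,feed=.02)
    print('press',f.round(2),p,bot.sense()['tcp_pos'].round(5))
    S['p']=p.tolist(); json.dump(S,open('st.json','w'))
E
python3 - <<'E'
from turn import *
S=json.load(open('st.json')); S['p'][2]=.4186; bot.movel(S['p'],feed=.05,guard=5)
print(F().round(2),bot.sense()['tcp_pos'].round(5))
bot.gripper_to(0.,f_grip=30); bot.hold(.05); print(F().round(2),bot.sense()['tcp_pos'].round(5)); json.dump(S,open('st.json','w'))
press(11)
run([.3])
snap('side','side2'); print(bot.sense()['time'])
E
```

```text
[ 0.08 -0.02  0.15] [ 0.60983 -0.06026  0.41836]
[ 1.13 -1.31 -1.03] [ 0.60994 -0.06032  0.41864]
press [-1.82 -1.15 11.47] [ 0.60987439 -0.06026244  0.4171    ] [ 0.6099  -0.06031  0.41772]
0.1 0.41586 0.41638 [-3.1 -0.8 11.2] 0.0 20.8
0.2 0.41467 0.41526 [-2.1 -0.4 11.4] -0.04 22.0
0.3 0.41342 0.41401 [-1.3 -0.7 10.9] -0.07 23.1
23.1417
```

```bash
python3 - <<'E'
from h import *
snap('wrist','w3'); s=bot.sense(); print(s['tcp_pos'].round(5),F().round(2),s['time'])
for f in ('w1','w2','w3'):
    W,im=cloud(f); g=im.astype(int); C=np.stack([(W-O)@e,(W-O)@n,W[...,2]],-1); z=C[...,2]
    m=(z>.24)&(z<.27)&(g[...,0]>g[...,2]+20)&(abs(C[...,0]+.029)<.02)&(abs(C[...,1]+.077)<.02)
    q=C[m]; w,ev=np.linalg.eigh(np.cov(q[:,:2].T)); d=ev[:,1]
    print(f,m.sum(),np.percentile(z[m],[25,50,75]).round(4),np.degrees(np.arctan2(d[1],d[0]))%180)
    b=(abs(z-.2)<.006)&(g[...,2]>g[...,0]+40); print('  cabinet top',np.median(z[b]).round(4))
for f in ('side0','side1','side2'):
    W,im=cloud(f); g=im.astype(int); C=np.stack([(W-O)@e,(W-O)@n,W[...,2]],-1)
    br=(g[...,0]>g[...,2]+35)&(C[...,2]>.185)&(C[...,2]<.24)&(np.hypot(C[...,0]+.03,C[...,1]+.078)<.056)&(np.hypot(C[...,0]+.03,C[...,1]+.078)>.03)
    q=C[br]; print(f,len(q),np.percentile(q[:,2],[3,25,50,75,97]).round(4)); 
    far=q[np.hypot(q[:,0]+.03,q[:,1]+.078)>.042]; print('  lip z',np.percentile(far[:,2],[3,50,97]).round(4),'dir',np.degrees(np.arctan2(np.median(far[:,1])+.078,np.median(far[:,0])+.03)))
E
```

```text
[ 0.60935 -0.0603   0.414  ] [-2.42 -1.21 11.78] 23.1917
w1 1374 [0.2581 0.2625 0.2633] 65.12873345331975
  cabinet top 0.1997
w2 963 [0.2596 0.2605 0.2611] 65.18972996736305
  cabinet top 0.1998
w3 971 [0.2548 0.2557 0.2563] 48.516010882438806
  cabinet top 0.1998
side0 74 [0.2067 0.2164 0.2255 0.2314 0.2336]
  lip z [0.2063 0.2208 0.2339] dir -115.75385010633529
side1 75 [0.2009 0.2123 0.2221 0.2273 0.2292]
  lip z [0.2004 0.2177 0.2292] dir -115.11727214652458
side2 70 [0.1979 0.2077 0.2193 0.2238 0.2264]
  lip z [0.1977 0.2149 0.2254] dir -132.90490546115217
```

The turn is tracking (wing at 16.7°). The peg sinks faster than the sensed 11–12 N should allow, so I'll cross-check the force scale by virtual work from the joint torques.

```bash
python3 - <<'E'
from h import *
S=json.load(open('st.json')); p=np.array(S['p']); rot=down(a0-S['t'])
q0=bot.ik(p,rot); q1=bot.ik(p+[0,0,.001],rot); g=(np.array(q1)-q0)/.001
def m():
    T=[];f=[];z=[]
    for _ in range(8): bot.hold(.02); s=bot.sense(); T.append(s['tau']);f.append(s['force'][2]);z.append(s['tcp_pos'][2])
    return np.mean(T,0)@g,np.mean(f),np.std(f),np.mean(z),np.mean(T,0).round(2)
for dz in (0,.0006,.001,.0006,0):
    bot.movel(p+[0,0,dz],feed=.02); print(dz,m())
print(bot.sense()['time'])
E
```

```text
0 (np.float64(116.62935894139791), np.float64(11.525496431014783), np.float64(0.4180165264826041), np.float64(0.4139890264126186), array([ 6.800e-01, -7.894e+01, -3.584e+01,  5.400e-01, -8.200e-01,
       -4.000e-02]))
0.0006 (np.float64(120.62523994152868), np.float64(7.061607479552684), np.float64(0.5350389702152585), np.float64(0.4142923536929807), array([ 7.400e-01, -8.129e+01, -3.640e+01,  5.300e-01, -3.100e-01,
       -3.000e-02]))
0.001 (np.float64(122.76103272755373), np.float64(5.523868015007116), np.float64(0.38718590846814027), np.float64(0.4144377298155343), array([ 5.900e-01, -8.254e+01, -3.680e+01,  4.200e-01, -9.000e-02,
       -3.000e-02]))
0.0006 (np.float64(120.04099835156589), np.float64(7.7711149087412235), np.float64(0.4459218210111719), np.float64(0.4142433955713395), array([ 5.500e-01, -8.094e+01, -3.642e+01,  4.300e-01, -4.400e-01,
       -3.000e-02]))
0 (np.float64(117.2636887820777), np.float64(10.938291370563537), np.float64(0.3621414672373704), np.float64(0.41385482345440877), array([ 4.700e-01, -7.933e+01, -3.602e+01,  4.500e-01, -8.000e-01,
       -1.000e-02]))
25.1333
```

Virtual work agrees with the sensor (6.1 against 6.0 N), so the force reading is right and the friction is simply low. I'll carry on, with faster feed-down only while the force is under 13.5 N.

```bash
sed -i 's/p\[2\]-=np.clip(ff\*abs(d)+k\*(Ft-f\[2\]),-.0006,.0004)/p[2]-=np.clip((ff*abs(d) if f[2]<13.5 else 0)+k*(Ft-f[2]),-.0006,.0006)/' turn.py
python3 - <<'E'
from turn import *
run([1.15],step=.03,ff=.009,k=.00006,verbose=3)
snap('wrist','w4'); print(bot.sense()['time'])
E
```

```text
0.39 0.41184 0.41238 [-2.2 -0.7 11.7] -0.05 26.0
0.48 0.41077 0.41146 [-2.5  0.  13.2] 0.03 26.8
0.57 0.41024 0.41098 [-2.7 -0.6 13.3] -0.03 27.7
0.66 0.4099 0.41069 [-1.9 -0.3 14.3] -0.04 28.5
0.75 0.40968 0.41046 [-2.4 -1.7 14.3] 0.07 29.4
0.84 0.40946 0.41028 [-2.3 -0.8 15.3] 0.13 30.2
0.93 0.40927 0.41014 [-2.6 -0.6 15.2] 0.02 31.1
1.02 0.40919 0.41006 [-2.5 -1.1 14. ] 0.05 31.9
1.11 0.40909 0.40995 [-1.9 -0.8 14.3] 0.03 32.8
33.4
```

```bash
python3 - <<'E'
from turn import *
run([1.27,1.03,1.23,1.15],step=.04,ff=0,k=.00006,Ft=16,verbose=3)
snap('wrist','w5'); print(bot.sense()['time'],F().round(2))
for f in ('w4','w5'):
    W,im=cloud(f); g=im.astype(int); C=np.stack([(W-O)@e,(W-O)@n,W[...,2]],-1); z=C[...,2]
    m=(z>.24)&(z<.27)&(g[...,0]>g[...,2]+20)&(abs(C[...,0]+.029)<.02)&(abs(C[...,1]+.077)<.02)
    q=C[m]; w,ev=np.linalg.eigh(np.cov(q[:,:2].T)); d=ev[:,1]
    wh=(g.min(-1)>150)&(abs(z-.198)<.008)&(abs(C[...,0]+.062)<.012)&(C[...,1]>-.06)&(C[...,1]<.06); l=np.polyfit(C[wh][:,1],C[wh][:,0],1)
    print(f,m.sum(),np.percentile(z[m],[25,50,75]).round(4),np.degrees(np.arctan2(d[1],d[0])),'door',l)
E
```

```text
1.27 0.40884 0.40977 [-2.5 -1.2 16.1] 0.07 34.2
1.15 0.40876 0.40972 [-1.6 -0.3 16.2] -0.01 35.1
1.03 0.40868 0.40965 [-2.8 -0.1 15.7] -0.01 36.0
1.15 0.40857 0.40957 [-2.3 -0.1 16.1] 0.01 36.8
1.19 0.40863 0.40958 [-1.8 -0.7 15.6] -0.04 37.6
37.9833 [-2.64 -1.1  15.79]
w4 808 [0.2513 0.2519 0.2523] 179.83943916099076 door [ 0.01791825 -0.06742246]
w5 812 [0.2509 0.2515 0.252 ] 179.65913548184085 door [ 0.00036732 -0.06679159]
```

```bash
python3 - <<'E'
from turn import *
S=json.load(open('st.json')); p=np.array(S['p'])
bot.gripper_to(.3); print(F().round(2))
bot.movel(p+[0,0,.003],feed=.03); bot.movel(p+[0,0,.06],feed=.12); print(F().round(2))
bot.movel(p+[0,0,.06]-.06*e,feed=.2)
snap('wrist','w6')
bot.move_ptp([.3,-.35,.5],down(a0-1.15))
t=snap('top','top3')[0];s=snap('side','side3')[0]; print(bot.sense()['time'])
cv2.imwrite('pics/v3.png',np.hstack([cv2.resize(t[110:260,140:340],(400,300)),cv2.resize(s[135:245,240:387],(400,300))])[:,:,::-1])
W,im=cloud('w6'); g=im.astype(int); C=np.stack([(W-O)@e,(W-O)@n,W[...,2]],-1); z=C[...,2]
m=(z>.24)&(z<.27)&(g[...,0]>g[...,2]+20)&(abs(C[...,0]+.029)<.025)&(abs(C[...,1]+.077)<.012)
q=C[m]; w,ev=np.linalg.eigh(np.cov(q[:,:2].T)); d=ev[:,1]; print(m.sum(),np.median(z[m]),np.degrees(np.arctan2(d[1],d[0])))
E
```

```text
[-1.34 -1.87 11.96]
[-0.36  0.32 -0.64]
41.45
920 0.2526549217056169 -179.80065494343881
```

View pics/v3.png

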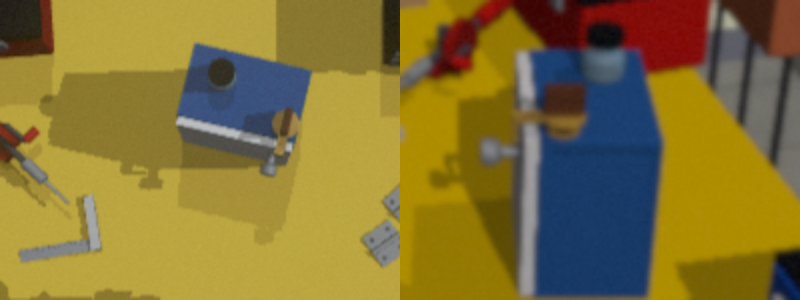

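The door is shut, the arm points straight out over it at (280,145) in the left crop, the jar is unmoved, and only the spring's 1 mm rebounded. I'm handing it in.

```bash
python3 -c "
from cell import bot
print(bot.close_job())"
```

```text
the job is handed in; nothing more can be done
None
```

The door is shut and the catch arm points straight out over it (within about 0.3°), rocked home under about 16 N and holding after release; I handed the job in soon after 41 s. While turning, the push held only about 11–13 N over the first 0.6 rad because the peg sank more easily than described, then 14–16 N, and no reading passed 18 N.

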